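# Index the spindle flat and hold the shaft collar on it

## Task

Turn the upright steel shaft of the green spindle head until its flat squarely faces the brass key guide on the little post, while the collar is still off. Then pick up the loose shaft collar, slide it down over the shaft with its brass set screw over that flat, pointing at the key guide, until it sits fully home on the shoulder. Finish while still gripping the collar and pressing it firmly down on the shoulder, without letting go; leave the hammer, the black loupe and the cream ferrule alone.

Things in the scene. Friction and masses are not known exactly. Their poses are not given: they have to be found in the camera images.
- spindle: fixed green spindle head. Origin: on the shaft axis at the base plate's underside, z up. Plate 116 x 74 x 10 mm (x -77 to +39, y +-37 mm); round bearing housing, radius 33 mm at the foot, 25 mm above, 42 mm high. A post with the brass key guide stands at x = -73 to -55 mm, 18 mm wide, 68 mm high: the -x axis points from the shaft to the guide
- shaft (a joint): turn of the upright shaft, rad, counter-clockwise positive seen from above; 0 when the flat faces the key guide (spindle's -x), range -3.1 to 3.1, starts 0.6 to 1.45. Friction 0.05 N m; it stays where it is left. A round flange of radius 18 mm turns with it; the flange's top is the shoulder, 50 mm above the spindle's underside
- shaft_top (a point): centre of the shaft's end face, on the axis, 97 mm above the spindle's underside. Between shoulder and end the bright steel shaft is a D: radius 12 mm with one full-length flat 7 mm from the axis (19 mm across flat and back, 24 mm across the round sides). A short orange line on the end face runs from the axis towards the flat
- shaft_flat (a point): point on the middle of the flat, 7 mm from the axis and 12 mm below the shaft's end face; the point's -x axis is the flat's outward normal
- key_guide (a point): shaft-side mouth of the brass key guide, 55 mm from the shaft axis and 60 mm above the spindle's underside, at the height of the collar's screw when the collar is home
- collar: loose bright steel collar, 0.12 kg (x 0.7 to 1.4), lying flat. Origin: bore centre at its underside, z up. Outside 44 mm, 20 mm high, through bore 28 mm. Two wrench flats face +y and -y, 40 mm apart, 18 mm long: grip there. The brass set screw lies along -x, 10 mm up; its tip stands into the bore to 9 mm from the centre, so it passes only over the shaft's flat, with 2 mm play
- collar_screw (a point): outer end of the set screw's 11 mm thick head, 30.5 mm from the collar's centre along its -x, 10 mm above its underside
- small_hammer: bystander: small hammer, 200 x 78 x 20 mm, shaft along its x, head near +x; origin under its middle
- loupe: bystander: black eye loupe, 37 mm wide, 22 mm high; origin centre of its underside
- ferrule_2: bystander: cream ferrule ring, 23 mm wide, 22 mm high; origin centre of its underside
There are look-alikes about, which are no part of the job. What is shaped like the collar but orange is not meant.

How it is judged (in metres and radians):
On the way, in this order (a step that is already met when the one before it is completed fails the run):
1. the shaft is turned so that its flat faces the key guide, with the collar still off the shaft (value of joint shaft between -0.15 and 0.15 rad and horizontal distance between collar and spindle above 0.05 m), for 0.2 s.
2. the collar is home on the shoulder, in the fingers, with its screw on the flat (z of collar in the frame of spindle below 0.053 m and horizontal distance between collar and spindle below 0.005 m and contact force between the fingers and collar above 2 N), for 0.2 s.
At the end, for the whole second after the job is handed in: Flat faces the key guide within 0.2 rad; collar on the shaft, 3 mm of home height, 5 mm of the axis, upright to 0.1 rad, screw on the flat pointing at the guide within 0.2 rad; fingers grip it (over 2 N) and press it on the shoulder (over 2.5 N, more than its weight); at rest (all of step 2 and value of joint shaft between -0.2 and 0.2 rad and z of collar in the frame of spindle above 0.047 m and angle between collar's own z axis and vertical below 0.1 rad and angle between the x axis of collar and the x axis of spindle, either way round below 0.2 rad and x of collar_screw in the frame of spindle below -0.02 m and contact force between collar and spindle above 2.5 N and linear speed of collar below 0.02 m/s); the arm keeps its last pose, push and grip.
It fails at once if the hammer, the loupe or the ferrule is moved by more than 3 cm (distance of any of small_hammer, loupe, ferrule_2 from where it was at the start of the episode above 0.03 m).
It also fails if it takes over 58 s, if anything falls off the work surface, if the arm or the gripper's body presses on something with over 40 N, if the wrist force passes 120 N, or if a joint passes its speed limit or range.

## Robot

A 6-joint arm with a two-finger parallel gripper is mounted at the origin on a cart in front of the work surface, level with it; the furniture and walls round the work are solid. World frame = base frame: x ahead of the robot, y to its left, z up, the work surface at z = 0. Lengths are in m, angles in degrees, forces in N, time in s.
With the tool pointing down it reaches from about 0.4 to 0.825 m from the base axis. Payload 7 kg.
Tool frame: the origin (TCP) lies midway between the tips of the shut fingers; the grasp point (between the pads) lies 19 mm behind it; z points along the fingers, y is the line along which they close (so a half turn about z gives the same grasp; the last joint's range is limited). The gripper opens to 88 mm and grips with 3 to 60 N. Pads are 19 mm wide; open, the fingers measure 130 mm over their backs; the gripper's body (78 mm by 193 mm) begins 47 mm behind the grasp point.
Start: joints at [90.82, 20.546, 0.682, 0, -70.136, -16.507], TCP at [0.183, 0.65, 0.203] pointing down, gripper open.
Joint ranges: [-176.03, 176.03], [-82.01, 121.73], [-58.28, 71.71], [-173.87, 95.51], [-174.79, -0.11], [-173.66, 173.66]. Speed limits (degrees/s): [136.94, 136.94, 172.46, 180, 180, 180].

## Interface

Orientations are given as [roll, pitch, yaw] about the fixed x, y, z axes, in that order (R = Rz(yaw) Ry(pitch) Rx(roll)).
In Python, from plant import ctrl, viewer, close_job gives the robot as it stands. The module is installed in compiled form; this text tells all that it offers.
- The arm moves only by the tool step_arm, never from a script. Its argument "moves" is a list that holds one entry, the list of rows, each a list of 5 numbers: the shift along the world's x, y, z in cm, then the turn about the world's z in rad, then the finger opening in cm, from 0 to 8.76. In form: [[[tx, ty, tz, twist, grip], ...]]. A call has 1 to 10 rows; each row shifts and turns the commanded pose from where the row before left it; what a row does not reach is not made up. A row lasts 1/10 s, in which the tool goes at most 50 mm and 8.59 degrees, less where a joint would pass 70% of its speed; a pose out of reach is approached as far as the arm can. A call with a gripper value outside its range is refused whole. The fingers move at their own pace and stop on an object; the grip force is fixed at half the most. Time passes only in rows, so rows that do not move let the fingers close. It gives the time, the measured TCP pose, the force, the opening and the grip force at its end, in the units of the state.
- ctrl.get_obs(): the state, without advancing time (a new reading comes with each control period).
- viewer.snapshot(name): name is "scene" or "top" or "wrist"; returns (picture, depth): 480x640x3 uint8, blue, green, red; 480x640 float32, m along the optical axis (not along the pixel's ray), 0 where there is no reading.
- viewer.camera_info(name): a dict with "camera_matrix" (3x3 intrinsics, pixels), "eye" and "orientation" of the camera in the world. Camera axes: x right, y down, z forward; pixel columns grow to the right and rows downward; lengths in m; the calibration is good to about 2 mm. A picture is of the moment at which its call begins: read the wrist's pose just before it. camera_info takes no time and is no camera call; for the wrist camera it gives the pose at the moment of the call.
- close_job(): hands the job in; it is judged then, once.
The state is a dict: "clock": time; "joint_pos": joint angles; "qvel": joint speeds; "tau": joint torques, N m; "tool_pos": TCP position; "orientation": TCP orientation; "force": force on the tool from outside, world axes, zero at the start; "moment": the same for the moment, N m; "opening": finger opening in m; "gripper_force": force on a finger pad.
Only numpy, scipy, OpenCV 4.12 (cv2) and the standard library are available. Lean on these libraries where they do the work, as an engineer would, in place of code of your own. Each camera call takes 0.05 s, during which the arm holds its last target. There are 200 camera calls.

## Working session

There is one attempt and no reset: what is moved stays moved. The work goes in short steps, Python scripts to look and compute and a tool call to move; the robot and the scene stay as the last step left them, time stands still between calls to the robot, and variables do not carry over. Pictures are saved under pics/ and viewed, at most 10 in all, crops included, and the job is handed in when it is done.

Besides the shell and the picture viewer there is one more tool, called after "Call:" by a JSON object that holds its "method" and its "body". step_arm: Moves the arm, as the interface text tells. Its arguments: {"type":"object","properties":{"moves":{"type":"array","items":{"type":"array","items":{"type":"array","items":{"type":"number"}}}}},"required":["moves"]}

```bash
mkdir -p pics; cat > h.py <<'E'
import numpy as np, cv2
from plant import ctrl, viewer, close_job
from scipy.spatial.transform import Rotation as Ro
def cam(n):
    i=viewer.camera_info(n); o=np.array(i["orientation"],float)
    R=o if o.shape==(3,3) else Ro.from_euler('xyz',o,degrees=True).as_matrix()
    return np.array(i["camera_matrix"]),np.array(i["eye"]),R
def snap(n,f):
    c=cam(n); p,d=viewer.snapshot(n); cv2.imwrite(f"pics/{f}.png",p)
    np.savez(f"pics/{f}.npz",p=p,d=d,K=c[0],e=c[1],R=c[2]); return p,d
def load(f): return np.load(f"pics/{f}.npz")
def ray(s,u,v): return s["R"]@np.linalg.solve(s["K"],[u,v,1.])
def at_z(s,u,v,z):
    r=ray(s,u,v); return s["e"]+r*(z-s["e"][2])/r[2]
def at_d(s,u,v):
    return s["e"]+ray(s,u,v)*s["d"][int(round(v)),int(round(u))]
def proj(s,P):
    q=s["K"]@(s["R"].T@(np.array(P)-s["e"])); return q[:2]/q[2]
E
python3 - <<'E'
from h import *
print(ctrl.get_obs()); print(viewer.camera_info("top"))
a,_=snap("top","top0"); snap("scene","scene0")
E
```

```text
{'clock': 0.0, 'joint_pos': array([ 9.08226529e+01,  2.05929825e+01,  6.33687719e-01, -2.05208790e-02,
       -7.01362406e+01, -1.65086127e+01]), 'qvel': array([ 0.01570967,  0.06584927, -0.03509233, -0.03835945,  0.02379734,
        0.06702221]), 'tau': array([-6.90718957e-05, -5.82713342e+01,  2.93061268e+01,  6.99731871e+00,
        6.87642954e-03, -1.63073105e-04]), 'tool_pos': array([0.18236067, 0.64934587, 0.20250335]), 'orientation': array([ 1.79902921e+02, -8.65443711e-03, -1.56929413e+01]), 'force': array([ 1.07680691, -0.3007808 , -0.22941498]), 'moment': array([-0.0229636 ,  0.0178272 ,  0.05600201]), 'gripper_force': 0.0, 'opening': 0.08758326455891154}
{'camera_matrix': array([[582.69640902,   0.        , 323.43988805],
       [  0.        , 582.69640902, 235.35690484],
       [  0.        ,   0.        ,   1.        ]]), 'eye': array([0.3336974 , 0.03246576, 1.17131035]), 'orientation': array([-170.13501399,    1.3407272 ,  -90.93277259])}
```

View pics/top0.png

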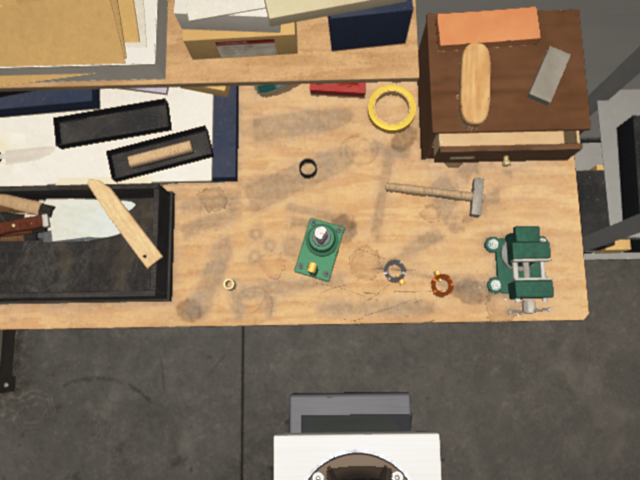

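View pics/scene0.png

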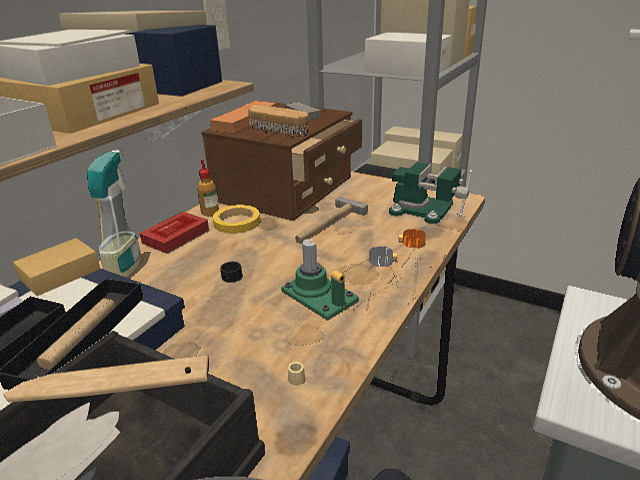

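The top view shows the spindle at about (320,245), with the guide at (313,268). Collar candidates are the grey ring at (395,271) and the orange ring at (442,285). The grey one fits "bright steel" and the orange one is the decoy. The hammer is at (435,192), the loupe at (308,168) and the ferrule at (229,284). I'll confirm in an enlarged crop.

```bash
python3 - <<'E'
from h import *
s=load("top0"); p=s["p"]
c=cv2.resize(p[210:310,285:465],None,fx=4.4,fy=4.4,interpolation=cv2.INTER_CUBIC); cv2.imwrite("pics/c1.png",c)
for n,u,v,z in [("shafttop",320.5,231,.097),("collar",395,271,.02),("orange",442,285,.02),("guide",313,267,.068),("loupe",308,168,.022),("ferr",229,284,.022),("hamhead",477,197,.02),("hamtail",388,187,.01)]:
    print(n,at_z(s,u,v,z).round(3),at_d(s,u,v).round(3))
E
```

```text
shafttop [0.529 0.06  0.097] [0.53  0.06  0.096]
collar [ 0.46  -0.084  0.02 ] [ 0.463 -0.087 -0.004]
orange [ 0.431 -0.176  0.02 ] [ 0.432 -0.179 -0.001]
guide [0.465 0.076 0.068] [0.466 0.076 0.065]
loupe [0.674 0.085 0.022] [0.681 0.086 0.001]
ferr [0.44  0.245 0.022] [0.442 0.248 0.003]
hamhead [ 0.607 -0.255  0.02 ] [ 0.606 -0.254  0.023]
hamtail [ 0.634 -0.077  0.01 ] [ 0.632 -0.077  0.016]
```

View pics/c1.png

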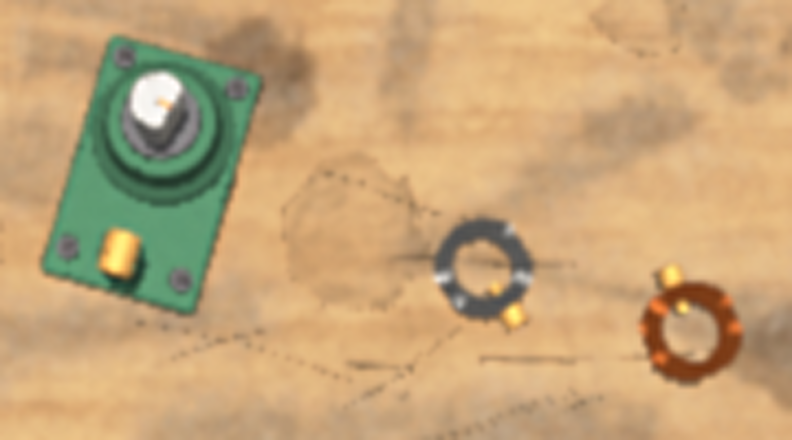

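The crop confirms the grey steel collar at crop (484,268), screw towards (513,316). The orange one at (690,332) is the decoy. The shaft's end line points right, at about (157,100)→(178,104), so the flat faces roughly world -y and the shaft angle is about +1.3 rad.

Call:
{"method": "step_arm", "body": {"moves": [[[2.4,-4.2,0,0,8.7],[2.4,-4.2,0,0,8.7],[2.4,-4.2,0,0,8.7],[2.4,-4.2,0,0,8.7],[2.4,-4.2,0,0,8.7],[2.4,-4.2,0,0,8.7],[2.4,-4.2,0,0,8.7],[2.4,-4.2,0,0,8.7],[2.4,-4.2,0,0,8.7],[2.4,-4.2,0,0,8.7]]]}}

```text
clock: 1.1
tool_pos: [0.4229, 0.2279, 0.2035]
orientation: [-180.0, -0.0, -15.7]
force: [0.9, 1.2, 0.4]
opening: 0.0867
gripper_force: 0.0
```

Call:
{"method": "step_arm", "body": {"moves": [[[2.4,-4.2,0,0,8.7],[2.4,-4.2,0,0,8.7],[2.4,-4.2,0,0,8.7],[0,0,0,0,8.7],[0,0,0,0,8.7]]]}}

```text
clock: 1.6
tool_pos: [0.4946, 0.1024, 0.203]
orientation: [180.0, 0.0, -15.9]
force: [-0.2, 0.4, -0.5]
opening: 0.0871
gripper_force: 0.0
```

```bash
python3 - <<'E'
from h import *
o=ctrl.get_obs();print(o["tool_pos"],o["orientation"],o["joint_pos"],viewer.camera_info("wrist")); snap("wrist","w1")
s=load("w1");print(proj(s,[.529,.06,.097]),proj(s,[.46,-.084,.02]))
E
```

```text
[0.49460258 0.10243612 0.20295894] [ 1.79963604e+02  4.73856804e-02 -1.58820996e+01] [ 3.40068141e+01  4.46858207e+00 -2.03274356e+01 -1.40838263e-02
 -6.52623479e+01  4.01170014e+01] {'camera_matrix': array([[392.85738883,   0.        , 324.78449662],
       [  0.        , 392.85738883, 232.75432897],
       [  0.        ,   0.        ,   1.        ]]), 'eye': array([0.56562697, 0.081445  , 0.38466999]), 'orientation': array([ 1.63974285e+02, -7.21210562e-02, -1.05882778e+02])}
[366.58862172 162.07512669] [525.9757733  182.76055868]
```

View pics/w1.png

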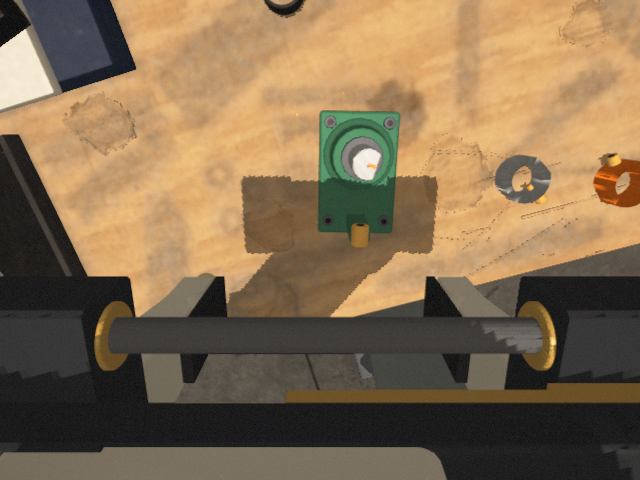

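The wrist view shows the shaft end at (367,163) with its orange line, the guide at (360,236) and the steel collar at (523,179). I'll enlarge it and read it finely.

```bash
python3 - <<'E'
from h import *
s=load("w1"); p=s["p"]
a=cv2.resize(p[135:195,335:400],None,fx=6,fy=6,interpolation=cv2.INTER_CUBIC)
b=cv2.resize(p[145:205,490:555],None,fx=6,fy=6,interpolation=cv2.INTER_CUBIC)
cv2.imwrite("pics/c2.png",np.hstack([a,b]))
for u,v,z in [(320,111.5,.01),(399,111.5,.01),(394,233,.01),(319,231,.01)]: print(at_z(s,u,v,z).round(4))
E
```

```text
[0.5738 0.0832 0.01  ]
[0.5541 0.0139 0.01  ]
[0.4429 0.0444 0.01  ]
[0.4653 0.1155 0.01  ]
```

View pics/c2.png

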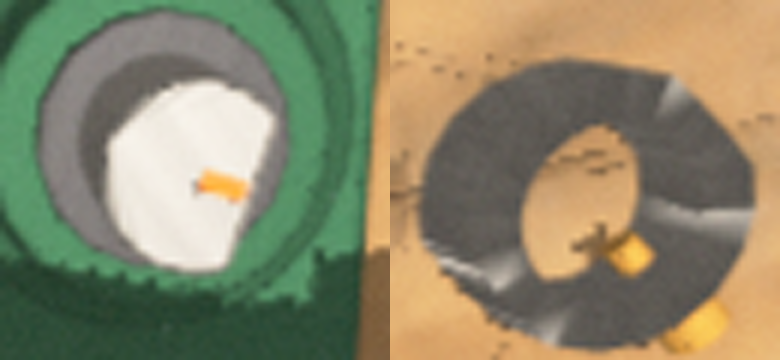

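```bash
python3 - <<'E'
from h import *
s=load("w1"); d=s["d"]
A=lambda x,y,z: at_z(s,335+x/6-.4,135+y/6-.4,z)
B=lambda x,y,z: at_z(s,490+(x-390)/6-.4,145+y/6-.4,z)
ang=lambda v: np.degrees(np.arctan2(v[1],v[0]))%360
print("axis",A(198,180,.097),A(197,186,.097))
e=A(228,265,.097)-A(275,125,.097); print("flat normal",ang(e)+90, ang(e)-90, "line",ang(A(246,191,.097)-A(197,186,.097)), np.linalg.norm(e))
L,Rr,T,Bm=B(421,190,.02),B(755,200,.02),B(570,60,.02),B(590,348,.02)
print(L,Rr,T,Bm,(L+Rr)/2,(T+Bm)/2)
# collar by depth: points z in .015-.022
v,u=np.mgrid[145:205,485:560]; P=s["e"]+np.stack([at_d(s,a,b)-s["e"] for a,b in zip(u.ravel(),v.ravel())])
m=(P[:,2]>.016)&(P[:,2]<.024); Q=P[m]; print(m.sum(),np.median(Q[:,2]))
(c,r),_=cv2.minEnclosingCircle(Q[:,:2].astype(np.float32)),0; print("enc",c,r,Q.mean(0))
c0=(L+Rr)/2
for x,y,z in [(698,328,.012),(632,254,.010)]: w=B(x,y,z); print(w,ang(w-c0),np.linalg.norm((w-c0)[:2]))
# shaft top by depth
v,u=np.mgrid[135:195,335:400]; P=np.stack([at_d(s,a,b) for a,b in zip(u.ravel(),v.ravel())])
Q=P[P[:,2]>.09]; print("top",Q.mean(0),cv2.minEnclosingCircle(Q[:,:2].astype(np.float32)))
E
```

```text
axis [0.52704067 0.05973882 0.097     ] [0.52637557 0.06003142 0.097     ]
flat normal 237.31992774905422 57.319927749054216 line 248.34889814493872 0.017593783220835692
[ 0.47398868 -0.05695994  0.02      ] [ 0.45827704 -0.10649177  0.02      ] [ 0.48745096 -0.08194644  0.02      ] [ 0.44194802 -0.0786403   0.02      ] [ 0.46613286 -0.08172585  0.02      ] [ 0.46469949 -0.08029337  0.02      ]
1174 0.02039620229146316
enc (0.46001237630844116, -0.08632799983024597) 0.025606200098991394 [ 0.4631924  -0.08440577  0.02016287]
[ 0.43774968 -0.09930929  0.012     ] 211.7782946550267 0.03338835278697344
[ 0.45203533 -0.09164232  0.01      ] 215.12325396417592 0.01723591160481533
top [0.52967301 0.06130273 0.10273822] ((0.5409680008888245, 0.06983020901679993), 0.027357449755072594)
```

Call:
{"method": "step_arm", "body": {"moves": [[[1.6,-2.15,0,-0.14,8.7],[1.64,-2.15,0,-0.14,8.7],[0,0,-3,0,8.7],[0,0,-3,0,8.7],[0,0,-3,0,8.7],[0,0,-3,0,8.7],[0,0,-1.1,0,8.7],[0,0,0,0,8.7],[0,0,0,0,6],[0,0,0,0,4]]]}}

```text
clock: 2.65
tool_pos: [0.528, 0.0617, 0.0741]
orientation: [-179.9, -0.1, -31.7]
force: [0.7, 0.6, 0.7]
opening: 0.0759
gripper_force: 0.0
```

Call:
{"method": "step_arm", "body": {"moves": [[[0,0,0,0,2.5],[0,0,0,0,1],[0,0,0,0,1],[0,0,0,0,1],[0,0,0,0,1]]]}}

```text
clock: 3.15
tool_pos: [0.5269, 0.0608, 0.0725]
orientation: [-180.0, -0.0, -31.7]
force: [0.3, -0.9, -0.3]
opening: 0.0363
gripper_force: 0.0
```

Call:
{"method": "step_arm", "body": {"moves": [[[0,0,0,0,1],[0,0,0,0,1],[0,0,0,0,1],[0,0,0,0,1],[0,0,0,0,1],[0,0,0,0,1]]]}}

```text
clock: 3.75
tool_pos: [0.5286, 0.0614, 0.0741]
orientation: [-179.9, -0.1, -31.7]
force: [-1.6, 0.5, 9.8]
opening: 0.01
gripper_force: 5.1
```

```bash
python3 - <<'E'
from h import *
o=ctrl.get_obs();print(o["tool_pos"],o["orientation"],o["force"],o["moment"],o["opening"],o["gripper_force"])
p,_=snap("wrist","w2"); q,_=snap("scene","s2")
a=cv2.resize(p[120:420,130:530],(400,300)); b=cv2.resize(q[200:340,240:400],(400,350))
cv2.imwrite("pics/c3.png",np.hstack([np.vstack([a,a[:50]*0]),b]))
E
```

```text
[0.52856933 0.0613757  0.07410892] [-1.79864165e+02 -1.38235375e-01 -3.16774266e+01] [-1.58252366  0.50484338  9.84725134] [0.41615457 0.290772   0.00277886] 0.010030830097878878 5.091068250694661
```

View pics/c3.png

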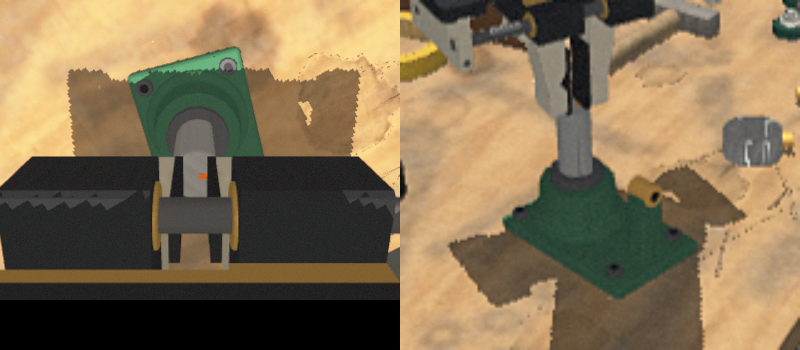

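```bash
python3 - <<'E'
from h import *
s=load("s2")
f=lambda P:((proj(s,P)-[240,200])*2.5+[400,0]).round(0)
for P in ([.527,.0595,.097],[.527,.0595,.05],[.5286,.0614,.074],[.5286,.0614,.093]): print(P,f(P))
w=load("w2")
for P in ([.527,.0595,.097],[.527,.0595,.05],[.5286,.0614,.074],[.5286,.0614,.093]): print(P,proj(w,P)-[130,120])
for v in range(240,420,12): print(v-120,[f"{at_d(w,u,v)[2]*1000:.0f}" for u in range(290,366,6)])
v,u=np.mgrid[120:420,280:380];P=np.stack([at_d(w,a,b) for a,b in zip(u.ravel(),v.ravel())])
E
```

```text
[0.527, 0.0595, 0.097] [572. 104.]
[0.527, 0.0595, 0.05] [575. 165.]
[0.5286, 0.0614, 0.074] [570. 135.]
[0.5286, 0.0614, 0.093] [568. 110.]
[0.527, 0.0595, 0.097] [197.7910535  176.00155786]
[0.527, 0.0595, 0.05] [197.31927047 139.85096866]
[0.5286, 0.0614, 0.074] [192.5904141  155.53447024]
[0.5286, 0.0614, 0.093] [192.28866422 171.45850015]
120 ['43', '43', '50', '50', '51', '51', '54', '52', '49', '50', '50', '42', '42']
132 ['42', '43', '51', '56', '68', '72', '74', '74', '70', '49', '51', '50', '43']
144 ['42', '43', '50', '78', '85', '89', '90', '90', '86', '51', '50', '51', '42']
156 ['11', '42', '50', '99', '98', '98', '97', '98', '98', '98', '51', '42', '169']
168 ['114', '114', '114', '110', '97', '97', '97', '97', '110', '111', '113', '115', '171']
180 ['124', '119', '122', '121', '98', '98', '98', '98', '120', '122', '117', '121', '172']
192 ['176', '134', '131', '131', '97', '98', '98', '98', '120', '131', '132', '135', '179']
204 ['180', '180', '180', '179', '178', '179', '179', '179', '179', '180', '179', '179', '181']
216 ['182', '181', '182', '181', '180', '181', '180', '181', '180', '181', '181', '181', '181']
228 ['182', '181', '182', '182', '181', '181', '182', '181', '182', '182', '182', '182', '182']
240 ['178', '149', '145', '144', '1', '-0', '0', '1', '59', '144', '144', '160', '184']
252 ['168', '150', '144', '143', '1', '1', '0', '-0', '0', '144', '143', '161', '175']
264 ['171', '152', '0', '1', '0', '-0', '0', '1', '1', '0', '66', '162', '188']
276 ['191', '192', '192', '190', '192', '191', '191', '192', '191', '191', '192', '191', '190']
288 ['197', '197', '199', '198', '198', '198', '198', '198', '198', '198', '198', '198', '198']
```

```bash
python3 - <<'E'
from h import *
for n,tz in (("w1",.203),("w2",.0741)):
    s=load(n); o=s["d"]; v,u=np.mgrid[0:480:2,0:640:2]
    P=np.stack([at_d(s,a,b) for a,b in zip(u.ravel(),v.ravel())]); c=np.linalg.norm(P-s["e"],axis=1)
    m=(P[:,2]>tz-.02)&(c<.28)&(c>.02)&(v.ravel()>200); 
    i=np.where(m)[0]; i=i[np.argsort(P[i,2])][:3000:100]
    print(n,[(int(u.ravel()[k]),int(v.ravel()[k]),round((P[k,2]-tz)*1000)) for k in i])
    print([(int(v0),*(round((at_d(s,u0,v0)[2]-tz)*1000) for u0 in ((205,215,440,430) if n=="w1" else (300,306,345,350)))) for v0 in range(272,330,4)])
E
```

```text
w1 [(226, 310, 23), (464, 278, 29), (430, 296, 32), (198, 284, 36), (194, 286, 39), (208, 292, 42), (208, 296, 44), (180, 296, 47), (200, 304, 50), (202, 306, 54), (186, 308, 56), (468, 310, 59), (474, 314, 61), (466, 316, 64), (190, 362, 69), (190, 354, 70), (470, 370, 72), (172, 364, 76), (174, 400, 79), (162, 354, 82), (158, 360, 84), (492, 386, 87), (144, 354, 90), (150, 396, 92), (508, 364, 94), (560, 276, 95), (124, 278, 95), (142, 388, 96), (30, 278, 96), (52, 278, 97)]
[(272, -201, -203, -203, -202), (276, -193, -204, -202, 24), (280, 32, 27, 33, 29), (284, 36, 33, 32, 31), (288, 38, 36, 37, 32), (292, 40, 38, 40, 31), (296, 43, 38, 45, 32), (300, 182, 40, 45, 33), (304, 53, 39, 47, 34), (308, 52, 39, 47, 35), (312, 52, 39, 47, 35), (316, 52, 40, 48, 34), (320, 104, 104, 104, 103), (324, 105, 105, 105, 105), (328, 105, 105, 106, 105)]
w2 [(318, 242, -20), (338, 254, -1), (332, 262, 13), (318, 274, 23), (316, 288, 23), (332, 312, 24), (312, 282, 31), (302, 286, 38), (346, 296, 44), (308, 306, 52), (346, 316, 60), (346, 370, 70), (350, 358, 71), (292, 356, 88), (620, 384, 91), (28, 400, 92), (4, 298, 92), (290, 364, 93), (14, 388, 94), (638, 374, 95), (14, 392, 95), (182, 278, 96), (180, 278, 96), (376, 280, 97), (362, 300, 98), (492, 282, 98), (446, 284, 99), (288, 370, 100), (442, 286, 100), (280, 288, 101)]
[(272, -24, 14, -23, -24), (276, -32, 24, -23, -23), (280, 33, 28, 28, 32), (284, 34, 32, 32, 36), (288, 41, 37, 36, 39), (292, 42, 41, 41, 42), (296, 43, 44, 44, 43), (300, 41, 48, 48, 43), (304, 42, 51, 51, 43), (308, 54, 54, 54, 57), (312, 57, 58, 57, 58), (316, 61, 60, 60, 60), (320, 104, 103, 103, 104), (324, 105, 104, 105, 105), (328, 106, 106, 106, 106)]
```

The fingertips rest on the shaft's end face. Depth puts the real tips about 23 mm above the reported TCP. I'll reopen, go 2.2 cm deeper and grip again.

Call:
{"method": "step_arm", "body": {"moves": [[[0,0,0.8,0,6],[0,0,0,0,6],[0,0,0,0,6],[0,0,0,0,6],[0,0,0,0,6],[0,0,0,0,6],[0,0,0,0,6]]]}}

```text
clock: 4.55
tool_pos: [0.5268, 0.0608, 0.0803]
orientation: [180.0, 0.0, -31.7]
force: [1.2, -0.2, 0.8]
opening: 0.058
gripper_force: 0.0
```

Call:
{"method": "step_arm", "body": {"moves": [[[0,0,-1,0,6],[0,0,-1,0,6],[0,0,-1,0,6],[0,0,0,0,4],[0,0,0,0,2],[0,0,0,0,1],[0,0,0,0,1],[0,0,0,0,1],[0,0,0,0,1],[0,0,0,0,1]]]}}

```text
clock: 5.55
tool_pos: [0.5285, 0.0626, 0.0509]
orientation: [-179.8, -0.1, -31.7]
force: [2.2, 6.7, -3.9]
opening: 0.0185
gripper_force: 29.9
```

Call:
{"method": "step_arm", "body": {"moves": [[[0.02,-0.01,0,-0.13,1],[0.02,-0.01,0,-0.13,1],[0.02,-0.01,0,-0.13,1],[0.02,-0.01,0,-0.13,1],[0.02,-0.01,0,-0.13,1],[0.02,-0.01,0,-0.13,1],[0.02,-0.01,0,-0.13,1],[0.02,-0.01,0,-0.13,1],[0.02,-0.01,0,-0.13,1],[0.02,-0.01,0,-0.13,1]]]}}

```text
clock: 6.55
tool_pos: [0.5306, 0.0605, 0.0509]
orientation: [-179.9, 0.1, -106.5]
force: [4.9, -0.4, -3.8]
opening: 0.0185
gripper_force: 29.9
```

Call:
{"method": "step_arm", "body": {"moves": [[[0,0,0,0,1],[0,0,0,0,1],[0,0,0,0,1],[0,0,0,0,3.2]]]}}

```text
clock: 6.95
tool_pos: [0.5297, 0.0601, 0.0508]
orientation: [-179.9, 0.0, -106.2]
force: [0.3, -0.3, -0.3]
opening: 0.0224
gripper_force: 0.0
```

Call:
{"method": "step_arm", "body": {"moves": [[[0,0,0,0,4.2],[0,0,0,0,4.2],[0,0,0,0,4.2],[0,0,4,0,4.2],[0,0,4,0,4.2],[0,0,4,0,8.7],[0,0,0,0.14,8.7],[-0.4,-0.9,0,0.14,8.7],[-0.4,-0.9,0,0.14,8.7],[-0.4,-0.9,0,0.14,8.7]]]}}

```text
clock: 7.95
tool_pos: [0.5166, 0.0325, 0.1706]
orientation: [-180.0, 0.0, -73.8]
force: [0.3, 0.2, -0.5]
opening: 0.0766
gripper_force: 0.0
```

Call:
{"method": "step_arm", "body": {"moves": [[[-0.4,-0.9,0,0.14,8.7],[-0.4,-0.9,0,0.14,8.7],[-0.4,-0.9,0,0.14,8.7],[-0.4,-0.9,0,0.14,8.7],[-0.4,-0.9,0,0.14,8.7],[-0.4,-0.9,0,0.14,8.7],[-0.4,-0.9,0,0.14,8.7],[-0.4,-0.9,0,0.14,8.7],[-0.4,-0.9,0,0.14,8.7],[-0.4,-0.9,0,0.14,8.7]]]}}

```text
clock: 8.95
tool_pos: [0.4765, -0.0576, 0.1705]
orientation: [-180.0, 0.0, 6.4]
force: [0.8, -1.1, 1.7]
opening: 0.0869
gripper_force: 0.0
```

Call:
{"method": "step_arm", "body": {"moves": [[[-0.4,-0.9,0,0.14,8.7],[-0.4,-0.6,0,0.14,8.7],[-0.4,0,0,0.14,8.7],[0,0,0,0,8.7],[0,0,0,0,8.7]]]}}

```text
clock: 9.45
tool_pos: [0.465, -0.0721, 0.1706]
orientation: [180.0, -0.0, 29.9]
force: [-0.3, 0.5, -0.2]
opening: 0.0876
gripper_force: 0.0
```

```bash
python3 - <<'E'
from h import *
o=ctrl.get_obs();print(o["tool_pos"],o["orientation"],o["joint_pos"])
snap("wrist","w3"); s=load("w3")
print(proj(s,[.5277,.0608,.097]),proj(s,[.465,-.081,.02]),proj(s,[.475,.076,.06]))
E
```

```text
[ 0.46497969 -0.07214722  0.17059652] [ 1.79993701e+02 -1.95163053e-02  2.99177252e+01] [ 1.52362825e+01  2.47041434e+00 -2.70039814e+01  1.31820308e-03
 -6.05051286e+01  1.04680793e+02]
[182.06879047  36.93848845] [333.04289047 213.34756117] [149.96158424 106.61806252]
```

View pics/w3.png

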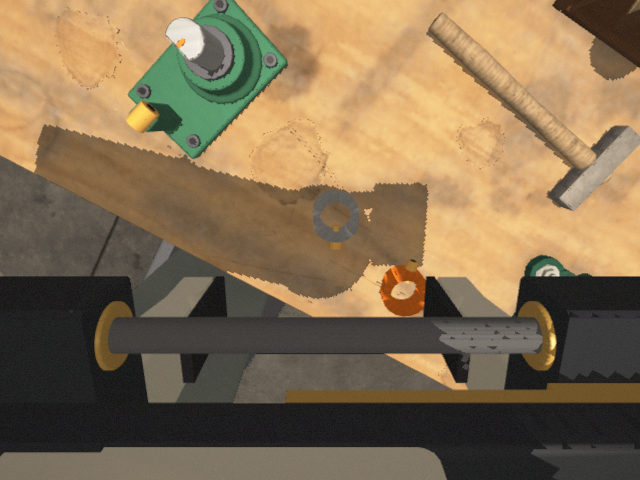

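The wrist view shows the collar at (336,214) with its screw at (336,245), and the shaft end at (184,40) with its line now towards the guide at (143,115). I'll read both from one enlarged crop.

```bash
python3 - <<'E'
from h import *
p=load("w3")["p"]
a=cv2.resize(p[10:70,155:220],None,fx=6,fy=6,interpolation=cv2.INTER_CUBIC)
b=cv2.resize(p[185:253,305:370],None,fx=6,fy=6,interpolation=cv2.INTER_CUBIC)
cv2.imwrite("pics/c4.png",np.hstack([np.vstack([a,a[:48]*0]),b]))
E
```

```text
(no output)
```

View pics/c4.png

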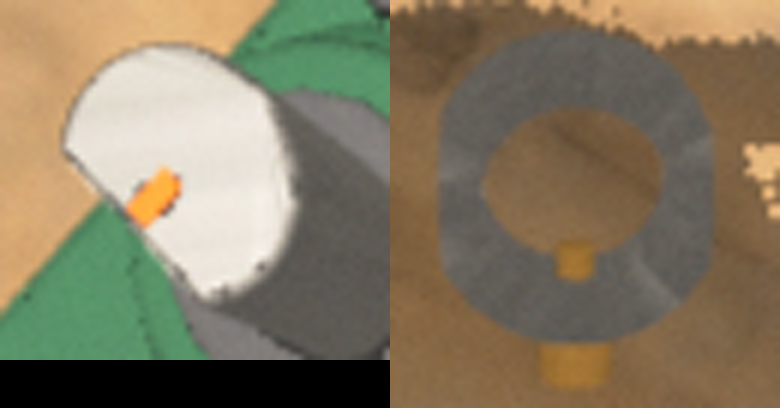

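```bash
python3 - <<'E'
from h import *
s=load("w3")
A=lambda x,y,z: at_z(s,155+x/6-.4,10+y/6-.4,z)
B=lambda x,y,z: at_z(s,305+(x-390)/6-.4,185+y/6-.4,z)
ang=lambda v: np.degrees(np.arctan2(v[1],v[0]))%360
e=A(205,297,.097)-A(68,148,.097); print("flat",ang(e)-90,"line",ang(A(133,215,.097)-A(176,178,.097)),np.linalg.norm(e),"axis",A(174,180,.097))
c=(B(439,186,.02)+B(713,186,.02))/2; t=B(576,28,.02);b=B(576,343,.02); print(c,(t+b)/2,np.linalg.norm(t-b)); 
w=B(576,388,.01);print("screw",w,ang(w-c),np.linalg.norm((w-c)[:2]), ang(b-t))
q=[at_z(s,u,v,.01) for u,v in ((287,62),(194,157))]; print("edge",ang(q[1]-q[0]))
for d in (-.008,-.004,0): print(d,[ang(at_z(s,143-6,116,.06)-np.array([.5277,.0608,0]))])
E
```

```text
flat 161.91334148111983 line 155.97885900843488 0.018217307131437422 axis [0.5268366 0.0594224 0.097    ]
[ 0.4643737  -0.08393904  0.02      ] [ 0.46405481 -0.08412488  0.02      ] 0.04689737806528648
screw [ 0.4350462  -0.10142404  0.01      ] 210.80331540896816 0.034144212519721724 210.3497467014929
edge 162.59032153053852
-0.008 [np.float64(161.86401256730093)]
-0.004 [np.float64(161.86401256730093)]
0 [np.float64(161.86401256730093)]
```

Call:
{"method": "step_arm", "body": {"moves": [[[0,-1.1,0,0.01,8.7],[0,0,-4,0,8.7],[0,0,-4,0,8.7],[0,0,-4,0,8.7],[0,0,-3,0,8.7],[0,0,-2,0,8.7],[0,0,-1,0,8.7],[0,0,-0.5,0,8.7],[0,0,0,0,8.7],[0,0,0,0,8.7]]]}}

```text
clock: 10.5
tool_pos: [0.4657, -0.083, -0.0137]
orientation: [180.0, -0.1, 30.7]
force: [1.1, -0.4, 0.8]
opening: 0.087
gripper_force: 0.0
```

Contact-free with TCP z below 0, which confirms the tip offset. A little lower, then close.

Call:
{"method": "step_arm", "body": {"moves": [[[0,0,-0.4,0,8.7],[0,0,0,0,7],[0,0,0,0,5],[0,0,0,0,4],[0,0,0,0,3],[0,0,0,0,3],[0,0,0,0,3],[0,0,0,0,3],[0,0,0,0,3],[0,0,0,0,3]]]}}

```text
clock: 11.5
tool_pos: [0.4649, -0.0832, -0.0185]
orientation: [180.0, 0.0, 30.7]
force: [0.0, -0.1, -0.2]
opening: 0.0398
gripper_force: 30.0
```

Call:
{"method": "step_arm", "body": {"moves": [[[0,0,3,0,3],[0,0,3.5,0,3],[0,0,3.5,0,3],[0,0,3.5,0,3],[0.6,1.4,0,-0.1,3],[0.7,1.6,0,-0.1,3],[0.7,1.6,0,-0.1,3],[0.7,1.6,0,-0.1,3],[0.7,1.6,0,-0.1,3],[0.7,1.6,0,-0.1,3]]]}}

```text
clock: 12.5
tool_pos: [0.5058, 0.0115, 0.1162]
orientation: [180.0, 0.0, -3.9]
force: [1.0, 0.2, -1.0]
opening: 0.0394
gripper_force: 30.0
```

Call:
{"method": "step_arm", "body": {"moves": [[[0.7,1.6,0,-0.1,3],[0.7,1.6,0,-0.1,3],[0.7,1.4,0,-0.03,3],[0,0,0,0,3],[0,0,0,0,3],[0,0,0,0,3]]]}}

```text
clock: 13.1
tool_pos: [0.5263, 0.0563, 0.1162]
orientation: [180.0, 0.0, -16.8]
force: [0.5, 0.4, -1.7]
opening: 0.0398
gripper_force: 30.0
```

```bash
python3 - <<'E'
from h import *
o=ctrl.get_obs();print(o["tool_pos"],o["orientation"],o["force"],o["opening"],o["gripper_force"])
p,_=snap("wrist","w4"); q,_=snap("scene","s4"); t,_=snap("top","t4")
s=load("w4"); print(proj(s,[.5277,.0608,.135]))
a=cv2.resize(p[190:340,225:425],(480,360)); b=cv2.resize(q[190:340,240:370],(312,360))
cv2.imwrite("pics/c5.png",np.hstack([a,b]))
E
```

```text
[0.52631828 0.05629933 0.1162027 ] [ 1.79972989e+02  3.88708882e-02 -1.68145178e+01] [ 0.47175266  0.40020585 -1.66928935] 0.039839027186268465 29.99983366287779
[312.22605475 290.9244669 ]
```

View pics/c5.png

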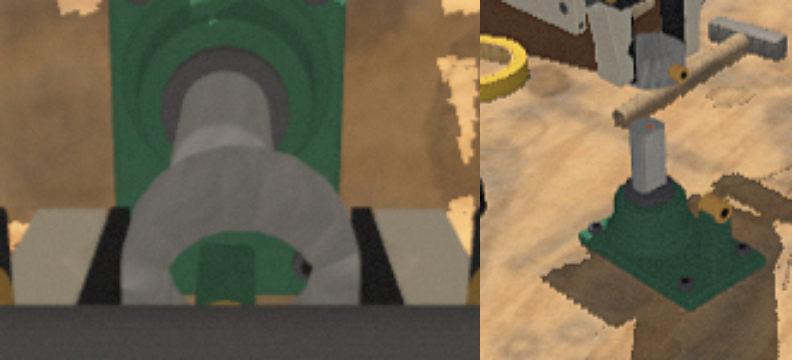

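Call:
{"method": "step_arm", "body": {"moves": [[[0.14,0.45,0,0,3],[0,0,-1.5,0,3],[0,0,-1.5,0,3],[0,0,0,0,3],[0,0,0,0,3],[0,0,-0.5,0,3],[0,0,-0.4,0,3],[0,0,0,0,3]]]}}

```text
clock: 14.05
tool_pos: [0.5284, 0.0613, 0.0773]
orientation: [180.0, -0.0, -16.8]
force: [-0.1, -0.5, -0.4]
opening: 0.04
gripper_force: 30.0
```

Call:
{"method": "step_arm", "body": {"moves": [[[0,0,-0.4,0,3],[0,0,-0.4,0,3],[0,0,0,0,3]]]}}

```text
clock: 14.35
tool_pos: [0.5286, 0.0611, 0.0691]
orientation: [180.0, -0.0, -16.8]
force: [4.1, -1.9, -3.0]
opening: 0.0397
gripper_force: 30.0
```

Call:
{"method": "step_arm", "body": {"moves": [[[0,0,-0.4,0,3],[0,0,-0.4,0,3],[0,0,0,0,3]]]}}

```text
clock: 14.65
tool_pos: [0.5286, 0.0611, 0.061]
orientation: [180.0, -0.0, -16.8]
force: [4.5, -3.6, -3.5]
opening: 0.0394
gripper_force: 30.0
```

Call:
{"method": "step_arm", "body": {"moves": [[[0.06,-0.05,0,0,3],[0,0,-0.4,0,3],[0,0,-0.4,0,3],[0,0,-0.4,0,3],[0,0,0,0,3]]]}}

```text
clock: 15.15
tool_pos: [0.5285, 0.0608, 0.0486]
orientation: [180.0, 0.1, -16.8]
force: [0.7, -0.7, -0.5]
opening: 0.0396
gripper_force: 30.0
```

Call:
{"method": "step_arm", "body": {"moves": [[[0,0,-0.4,0,3],[0,0,-0.4,0,3],[0,0,-0.3,0,3],[0,0,0,0,3]]]}}

```text
clock: 15.55
tool_pos: [0.5285, 0.0607, 0.0379]
orientation: [180.0, 0.0, -16.8]
force: [-0.0, -1.2, -0.6]
opening: 0.0393
gripper_force: 30.0
```

Call:
{"method": "step_arm", "body": {"moves": [[[0,0,-0.3,0,3],[0,0,-0.3,0,3],[0,0,0,0,3],[0,0,0,0,3]]]}}

```text
clock: 15.95
tool_pos: [0.5289, 0.0608, 0.0324]
orientation: [180.0, 0.0, -16.8]
force: [0.8, -0.4, -2.0]
opening: 0.0393
gripper_force: 30.0
```

Call:
{"method": "step_arm", "body": {"moves": [[[0,0,-0.1,0,3],[0,0,-0.1,0,3],[0,0,0,0,3],[0,0,0,0,3]]]}}

```text
clock: 16.35
tool_pos: [0.5292, 0.0609, 0.0314]
orientation: [-180.0, -0.0, -16.8]
force: [-3.6, 0.1, 9.2]
opening: 0.0396
gripper_force: 30.0
```

Call:
{"method": "step_arm", "body": {"moves": [[[-0.04,0,-0.1,0,3],[0,0,0,0,3],[0,0,0,0,3],[0,0,0,0,3],[0,0,0,0,3],[0,0,0,0,3]]]}}

```text
clock: 16.95
tool_pos: [0.5292, 0.0609, 0.0313]
orientation: [-180.0, -0.1, -16.8]
force: [-5.0, -0.2, 15.5]
opening: 0.0397
gripper_force: 30.0
```

```bash
python3 - <<'E'
from h import *
o=ctrl.get_obs();print(o["tool_pos"],o["orientation"],o["force"],o["moment"],o["opening"],o["gripper_force"])
p,_=snap("wrist","w5"); q,_=snap("scene","s5")
a=cv2.resize(p[140:340,225:425],(400,400)); b=cv2.resize(q[190:340,240:390],(400,400))
cv2.imwrite("pics/c6.png",np.hstack([a,b]))
E
```

```text
[0.52918893 0.06091079 0.03132542] [-1.79964878e+02 -9.18007915e-02 -1.67907370e+01] [-5.00807447 -0.1882292  15.47639622] [-0.14360087  2.07674235 -0.06340333] 0.039671093930701735 30.004410162800923
```

View pics/c6.png

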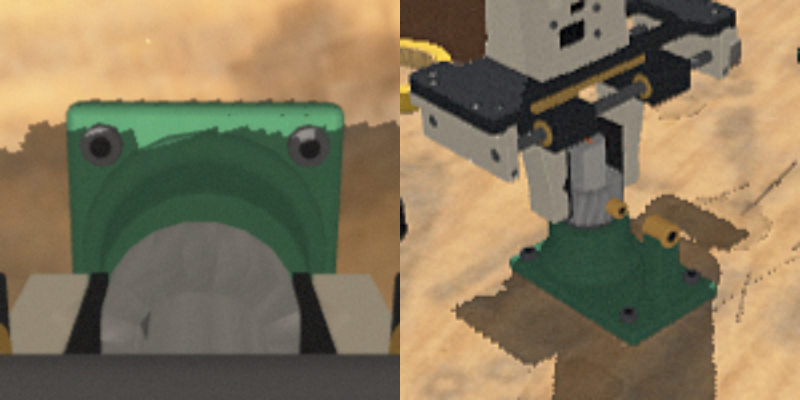

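```bash
python3 - <<'E'
from h import *
s=load("w5")
for v in (258,270,285,300): print([round(at_d(s,u,v)[2]*1000) for u in (285,295,305,315,325,335,345,360,368)])
E
```

```text
[43, 43, 56, 60, 61, 59, 55, 43, 41]
[53, 65, 71, 71, 70, 70, 70, 60, 42]
[71, 70, 70, 71, 70, 70, 70, 71, 67]
[70, 70, 75, 80, 82, 80, 78, 71, 69]
```

The collar's top face is at 70 mm and level, which is 50 mm plus the 20 mm collar height. So it's home, gripped at 30 N and pressed with about 15 N. Handing in.

```bash
python3 -c "
from plant import close_job
print(close_job())"
```

```text
the job is handed in; nothing more can be done
None
```

I turned the shaft's flat to face the key guide, then slid the collar home with its screw over the flat, and handed in at about 17 s while gripping it at 30 N and pressing down with about 15 N; the judge gave no verdict.

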